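Hang a parts caddy on a keyhole stud

TASK

Take the green caddy with the carry bar and hang it on the small blue perforated panel: pass the keyhole in its back over the head of the spring stud until its back lies flush against the panel, then pull it straight down until the stud sits fully home in the slot, and let go. The stud's height was set by eye, so feel for it gently, never forcing it, and leave the other things on the bench where they are.

Things in the scene. Friction and masses are not known exactly. Their poses are not given: they have to be found in the camera images.
- caddy: Green plastic open parts caddy, 70 deep (x) x 90 wide (y), 95 to 160 g. Origin: centre of underside; z up; own +x points out of its flat back. Back: outer face at x = +35, 3 thick, 125 tall (mm). Front wall 38 tall, sides 50. Full-width carry bar on top. Pulling it down on the stud takes about 8 to 15 N; its weight alone does not seat it; once home, friction holds it.
- caddy_bar (a point): Centre of the caddy's carry bar, 160 mm above its underside, mid-width, mid-depth. The bar runs along the caddy's y, 14 mm thick (x), 22 mm tall; 24 mm wide uprights hold its ends at y = +-43 mm, leaving about 80 mm free. Grip it from above.
- keyhole (a point): Centre of the keyhole's entry on the back's outer face (caddy x 35, y 0, z 75 mm): 20 x 20 mm, upper corners bevelled. Above it a slot 9 mm wide up to z = 104. The stud's centre enters at z 75 and is home at z 101, so the caddy goes down 26 mm. Ramps (1 in 3) beside the slot, inside, draw the stud's head out about 5 mm on the way.
- panel: Blue perforated upright panel, fixed, 260 wide x 175 tall x 12 mm. Origin: on the bench, middle of the foot of its front face (plane x = 0); own +x points INTO the panel, z up. The caddy hangs in front, its +x along the panel's +x. The one stud stands out of the face at mid-width, nominally 150 mm above the bench; true height 135 to 165 mm, not measured.
- stud (a joint): Axial travel of the steel spring stud (m): 0 at rest, + drawn out, - pushed in, -0.006 to +0.008, hard stops, 1.5 N per mm. Shank 6 mm, round head 14 mm diameter, 4 thick; at rest its underside is 4 and its front 8 mm off the panel. Pressed on, it goes in; it springs out when the entry comes over it. About +0.005 when home (up to +0.0052 while still pulled). Over 28 N from the caddy spoils it.
- plain_bin: Bystander: plain open green bin without bar or keyhole, 100 x 85 x 55 mm, origin centre of underside. It may stand where the caddy would.
- printer: Bystander: white hand-held label printer lying flat, 160 x 90 x 48 mm, origin centre of underside.
- screwdriver: Bystander: red-handled screwdriver lying on the bench, along its own x.
- glue: Bystander: white glue bottle, 44 mm diameter, 100 mm tall, standing, origin centre of underside.

How it is judged (in metres and radians):
On the way, in this order (a step that is already met when the one before it is completed fails the run):
1. the caddy is lifted off the bench (height (world z) of caddy above 0.02 m), for 0.2 s.
2. the caddy's back lies against the panel (within 4 mm) with the stud through the keyhole (x of caddy in the frame of panel above -0.039 m and y of caddy in the frame of panel between -0.006 and 0.006 m and height (world z) of caddy above 0.03 m and value of joint stud above -0.001 m), for 0.1 s.
At the end, for the whole second after the job is handed in: The caddy hangs on the stud at rest, released: stud drawn out more than 4.2 mm by the ramps (slot home to about 3 mm), the caddy's back within 4 mm of the panel's face, upright and square to the panel within 4 degrees, centred on the stud within 6 mm, its underside 30 to 70 mm above the bench (value of joint stud above 0.0042 m and x of caddy in the frame of panel above -0.039 m and y of caddy in the frame of panel between -0.006 and 0.006 m and angle between caddy's own z axis and vertical below 0.07 rad and angle between the x axis of caddy and the x axis of panel, either way round below 0.07 rad and height (world z) of caddy between 0.03 and 0.07 m and linear speed of caddy below 0.02 m/s); the robot touches nothing.
It fails at once if more than 28 N between the caddy and the stud (contact force between caddy and stud above 28 N).
It fails at once if more than 30 N between the caddy and the panel (contact force between caddy and panel above 30 N).
It fails at once if the plain bin, label printer, screwdriver or glue bottle is shoved more than 30 mm (distance of any of plain_bin, printer, screwdriver, glue from where it was at the start of the episode above 0.03 m).
It also fails if it takes over 64 s, if anything falls off the work surface, if the arm or the gripper's body presses on something with over 40 N, if the wrist force passes 120 N, or if a joint passes its speed limit or range.

ROBOT

A 7-joint arm with a two-finger parallel gripper is mounted at the origin on the work surface. World frame = base frame: x ahead of the robot, y to its left, z up, the work surface at z = 0. Lengths are in mm, angles in rad, forces in N, time in s.
With the tool pointing down it reaches from about 400 to 875 mm from the base axis. Payload 4.4 kg.
Tool frame: the origin (TCP) lies at the very end of the fingers, on their centre line; the grasp point (between the pads) lies 19 mm behind it; y points along the fingers, x is the direction in which the jaws open and shut, and the axes are right-handed (so a half turn about y gives the same grasp; the last joint's range is limited). The gripper opens to 85 mm and grips with 20 to 120 N. Pads are 22 mm wide; open, the fingers measure 114 mm over their backs; the gripper's body (76 mm by 85 mm) begins 54 mm behind the grasp point. The pads swing forward as they close: fully open they stand 13 mm farther back than shut.
Start: joints at [1.15, 0.628, 0.038, 1.517, -0.027, 0.996, -0.02], TCP at [225.84, -609.52, 231.313] pointing down, gripper open.
Joint ranges: [-3.06, 3.06], [-0.37, 2.12], [-1.25, 1.32], [0.18, 2.47], [-1.1, 4.24], [0.23, 1.98], [-2.94, 2.94]. Speed limits (rad/s): [2.57, 2.57, 3.14, 3.14, 3.14, 3.14, 3.14].

INTERFACE

Orientations are given as [roll, pitch, yaw] about the fixed x, y, z axes, in that order (R = Rz(yaw) Ry(pitch) Rx(roll)).
In Python, from cell import ctrl, get_image, nets gives the robot as it stands. The module is installed in compiled form; this text tells all that it offers.
- The arm moves only by the tool step_arm, never from a script. Its argument "moves" is text: rows parted by semicolons, each of 7 numbers parted by spaces: the shift along the tool's x, y, z normalised to -1 to 1, where 1 is 0.05 m, then the turn, a rotation vector about the tool's x, y, z normalised to -1 to 1, where 1 is 0.12 rad, then the opening, from 0 (shut) to 1 (fully open). A call has 1 to 20 rows; each row shifts and turns the commanded pose from where the row before left it, along the tool's axes as they then stand; what a row does not reach is not made up. A row lasts 1/10 s, in which the tool goes at most 50 mm and 8.59 degrees, less where a joint would pass 70% of its speed; a pose out of reach is approached as far as the arm can. A call with a number of a shift or a turn outside -1 to 1 is refused whole. A call with a gripper value outside its range is refused whole. The fingers move at their own pace and stop on an object; the grip force is fixed at half the most. Time passes only in rows, so rows that do not move let the fingers close. It gives the time, the measured TCP pose, the force and the opening at its end, in the units of the state.
- ctrl.read_state(): the state, without advancing time (a new reading comes with each control period).
- get_image(name): name is "scene" or "top" or "wrist"; returns a dict with "color" (384x512x3 uint8, blue, green, red), "vertical_fov" (degrees; the focal length in pixels is half the picture's height over the tangent of half this angle, whatever the lens; pixels are square), "cx", "cy" (the principal point, pixels), "k1" (the pictures are not rectified: a ray, as slopes to the right and down, at radius r is drawn at 1 + k1 r^2 times it, then the intrinsics apply), "R" (3x3) and "t" (3): a world point X has camera coordinates R X + t; the wrist camera has in their place "T_tool_cam" (4x4, takes a point from camera to tool coordinates, whose origin is the TCP and whose axes are the tool frame's). Camera axes: x right, y down, z forward; pixel columns grow to the right and rows downward; lengths in mm; the calibration is good to about 2 mm. A picture is of the moment at which its call begins: read the wrist's pose just before it. There is no depth.
- ctrl.finish_job(): hands the job in, once; it reports no verdict.
Trained networks look in a picture, given as the dict that the camera call returned (one of the last four; its "shot" number tells which), for a name from the list of things; names that differ only in an ending like _2 or _b are one class to them, and where a whole thing is asked for, a point or a joint stands for the part that bears it (a point fixed in the world has none). Each returns a list of dicts, best first, with "conf" (0 to 1); they miss things now and then, are a little off and sometimes report something else, mostly with a low value. They report only what shows in the picture. A call takes as long as a camera call.
- nets.find_in(picture, target): "position" ([x, y, z] in mm, in world coordinates, good to about 4 mm: the middle of the surface that is visible of it).
- nets.cut_out(picture, target): "pixels" (384x512 bool, what is visible of it).
- nets.place_of(picture, target): "position" ([x, y, z] in mm, in world coordinates, good to about 4 mm: a listed point, or the origin of a listed thing).
The state is a dict: "clock": time; "qpos": joint angles; "qd": joint speeds; "tau": joint torques, N m; "eef_pos": TCP position; "tool_rot": TCP orientation; "force": force on the tool from outside, world axes, zero at the start; "torque": the same for the moment, N m; "width": finger opening in mm.
Only numpy, scipy, OpenCV 4.12 (cv2) and the standard library are available. Lean on these libraries where they do the work, as an engineer would, in place of code of your own. Each camera call takes 0.05 s, during which the arm holds its last target.

## Working session

There is one attempt and no reset: what is moved stays moved. The work goes in short steps, Python scripts to look and compute and a tool call to move; the robot and the scene stay as the last step left them, time stands still between calls to the robot, and variables do not carry over. Pictures are saved under pics/ and viewed, and the job is handed in when it is done.

Besides the shell and the picture viewer there is one more tool, called after ">>>" by a JSON object that holds its "fn" and its "kwargs". step_arm: Moves the arm, as the interface text tells. Scaled input: -1 to 1 covers 0.05 m each way for a shift and 0.12 rad each way for a turn. Its arguments: {"type":"object","properties":{"moves":{"type":"string"}},"required":["moves"]}

```bash
mkdir -p pics
cat > h.py <<'E'
import numpy as np, cv2
from cell import ctrl, get_image, nets
def save(p,n): cv2.imwrite('pics/'+n+'.png',p['color'])
E
python3 - <<'E'
from h import *
s=ctrl.read_state(); print({k:np.round(v,3).tolist() for k,v in s.items()})
for c in ['scene','top']:
    p=get_image(c); save(p,c+'0')
    print(c,p['vertical_fov'],p['cx'],p['cy'],p['k1'],np.round(p['R'],3).tolist(),np.round(p['t'],1))
    for t in ['caddy','caddy_bar','keyhole','panel','stud','plain_bin','printer','screwdriver','glue']:
        try: print(t,[(np.round(d['position']).tolist(),round(d['conf'],2)) for d in nets.place_of(p,t)][:3])
        except Exception as e: print(t,e)
print(ctrl.read_state()['clock'])
E
```

```text
{'clock': 0.0, 'qpos': [1.15, 0.629, 0.038, 1.518, -0.027, 0.996, -0.02], 'qd': [-0.001, -0.001, 0.002, -0.001, 0.0, 0.001, 0.0], 'tau': [-0.0, -56.341, 1.226, -19.345, 0.011, 0.01, 0.0], 'eef_pos': [225.6, -608.908, 230.383], 'tool_rot': [-1.571, 0.002, -1.216], 'force': [0.388, 0.715, -0.266], 'torque': [-0.014, 0.034, 0.013], 'width': 85.282}
scene 54.05862474494098 257.2649813679278 188.53430682464656 -0.04057794818520201 [[0.315, 0.949, 0.02], [0.582, -0.177, -0.794], [-0.75, 0.262, -0.608]] [-177.  -219.  1387.2]
caddy [([505.0, -76.0, -4.0], 0.61)]
caddy_bar [([502.0, -74.0, 160.0], 0.8)]
keyhole [([493.0, -39.0, 76.0], 0.75)]
panel [([504.0, 287.0, 1.0], 0.65)]
stud it knows: caddy, caddy_bar, glue, keyhole, panel, plain_bin, printer, screwdriver
plain_bin [([525.0, -277.0, -2.0], 0.95)]
printer [([744.0, -49.0, 3.0], 0.62)]
screwdriver [([364.0, -212.0, -0.0], 0.89)]
glue [([770.0, 116.0, -6.0], 0.57)]
top 42.708469301416116 255.52228217222083 195.95338529917495 0.041915119415701856 [[-0.007, -1.0, -0.001], [-0.987, 0.007, -0.162], [0.162, 0.0, -0.987]] [ -10.6  564.5 1055. ]
caddy [([504.0, -72.0, -0.0], 0.83)]
caddy_bar [([503.0, -72.0, 161.0], 0.85)]
keyhole [([495.0, -43.0, 71.0], 0.64)]
panel [([508.0, 290.0, 3.0], 0.93), ([746.0, -43.0, 3.0], 0.24)]
stud it knows: caddy, caddy_bar, glue, keyhole, panel, plain_bin, printer, screwdriver
plain_bin [([529.0, -269.0, -2.0], 0.63)]
printer [([745.0, -46.0, -0.0], 0.93)]
screwdriver [([364.0, -217.0, 1.0], 0.77)]
glue [([768.0, 118.0, 0.0], 0.98)]
0.9
```

View images.

View pics/scene0.png

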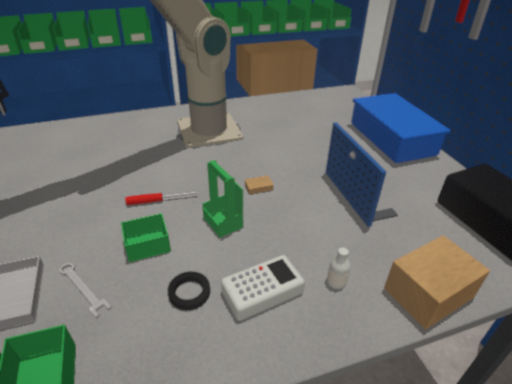

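View pics/top0.png

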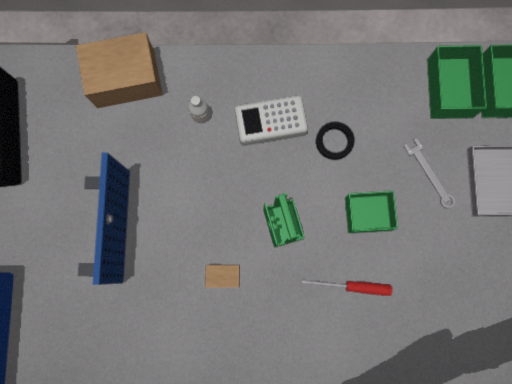

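Run:
```python
import cv2
a=cv2.imread('pics/scene0.png');b=cv2.imread('pics/top0.png')
z=lambda i,x0,y0,x1,y1,s,n:cv2.imwrite(f'pics/{n}.png',cv2.resize(i[y0:y1,x0:x1],None,fx=s,fy=s,interpolation=cv2.INTER_CUBIC))
z(a,315,115,395,235,5,'z1');z(b,80,145,150,295,4,'z2');z(a,195,155,255,240,6,'z3');z(b,255,185,315,250,8,'z4')
```

```text
(no output)
```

View pics/z1.png

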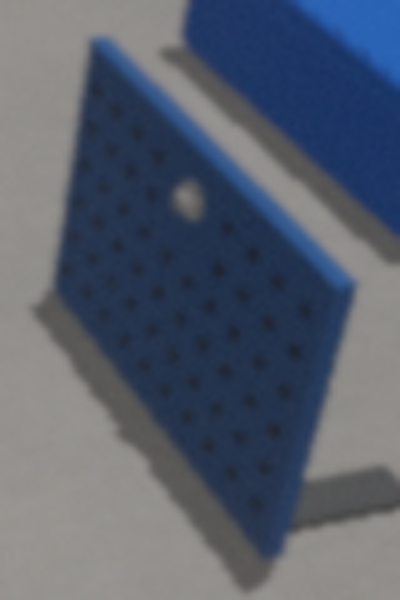

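View pics/z2.png

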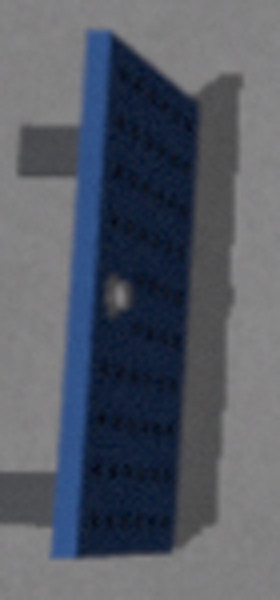

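View pics/z3.png

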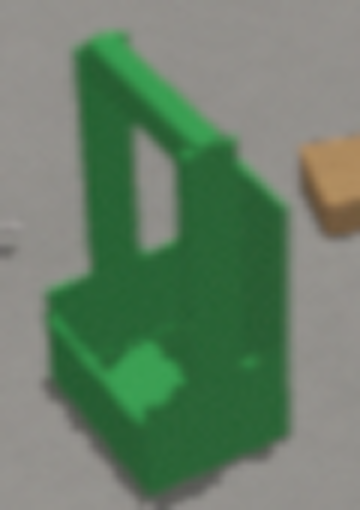

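View pics/z4.png

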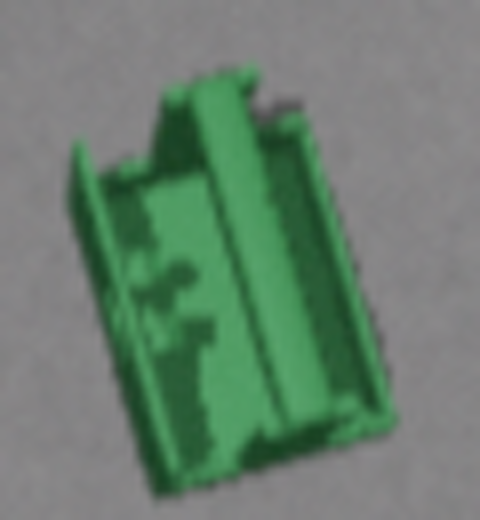

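```bash
cat >> h.py <<'E'
def proj(p,X,R=None,t=None):
    R=np.array(p['R']) if R is None else R; t=np.array(p['t']) if t is None else t
    f=192/np.tan(np.radians(p['vertical_fov'])/2)
    K=np.array([[f,0,p['cx']],[0,f,p['cy']],[0,0,1.]])
    C=np.atleast_2d(X)@R.T+t
    s=C[:,:2]/C[:,2:]; s=s*(1+p['k1']*(s**2).sum(1,keepdims=True))
    return s*f+[p['cx'],p['cy']]
def place(x,y,yaw,P,z=0):
    c,s=np.cos(yaw),np.sin(yaw); P=np.atleast_2d(P).astype(float)
    return np.c_[x+c*P[:,0]-s*P[:,1],y+s*P[:,0]+c*P[:,1],P[:,2]+z]
E
cat > fit.py <<'E'
from h import *
from scipy.optimize import least_squares
s=get_image('scene');t=get_image('top')
# panel: own y: x into panel -> world +y, so own y ~ -world x. 
h=-0.4
# scene: left/far(-x world)=+y own
Ps=np.array([[0,130,175],[0,-130,175],[0,130,0],[0,-130,0]]);Is=np.array([[333.4,123.8],[382.4,173.4],[326.4,173.4],[368.8,225.8]])+h
Pt=np.array([[0,-130,175],[0,130,175],[0,-130,0],[0,130,0]]);It=np.array([[107,154],[99.2,284],[129.5,170.7],[122.8,282.5]])+h
ss=np.array([352.6,155.2])+h; st=np.array([110,219.])+h
def r(v):
    S=place(*v[:3],[[-8,0,v[3]]])
    return np.r_[(proj(s,place(*v[:3],Ps))-Is).ravel(),(proj(t,place(*v[:3],Pt))-It).ravel(),(proj(s,S)-ss).ravel(),(proj(t,S)-st).ravel()]
o=least_squares(r,[508,290,1.57,150],loss='soft_l1')
print('panel',np.round(o.x,3),np.degrees(o.x[2]));print(np.round(o.fun.reshape(-1,2) if 0 else r(o.x).reshape(-1,2),1).tolist())
Cs=np.array([[35,-45,125],[35,-45,0],[-35,-45,0],[-35,45,38],[-35,45,0],[7,-45,171]]);Ics=np.array([[243,189.7],[243,228.3],[220.3,237.8],[203,206.7],[203,219.2],[234.7,178.3]])+h
Ct=np.array([[35,-45,125],[35,45,125],[-35,-45,38],[-35,45,38],[0,0,171]]);Ict=np.array([[265,202.5],[274.4,246.3],[292.8,199.4],[304.4,237.5],[255+262/8,185+250/8]])+h
def r2(v): return np.r_[(proj(s,place(*v[:3],Cs))-Ics).ravel(),(proj(t,place(*v[:3],Ct))-Ict).ravel()]
o=least_squares(r2,[503,-73,1.83],loss='soft_l1')
print('caddy',np.round(o.x,3),np.degrees(o.x[2]));print(np.round(r2(o.x).reshape(-1,2),1).tolist())
E
python3 fit.py
```

```text
panel [505.132 285.406   1.552 146.169] 88.90325598583117
[[0.3, -1.4], [1.0, -0.9], [-0.6, -0.9], [-0.2, 1.4], [-0.1, -2.0], [-0.9, 0.2], [-0.1, 0.0], [0.1, 0.6], [-1.1, -0.4], [1.2, -0.6]]
caddy [505.158 -76.277   1.84 ] 105.40758154090503
[[0.5, -0.4], [0.7, -0.8], [-0.3, 0.1], [-0.5, 0.0], [0.5, -1.6], [-1.6, -1.1], [-1.2, -0.4], [1.5, -2.3], [0.3, 0.2], [0.2, 0.5], [-0.3, -0.7]]
```

>>> {"fn": "step_arm", "kwargs": {"moves": "-0.3 -0.25 0.3 0 0 0 1;-0.58 -0.25 0.64 0 0 0 1;-0.58 0 0.64 0 0 0 1;-0.58 0 0.64 0 0 0 1;-0.58 0 0.64 0 0 0 1;-0.58 0 0.64 0 0 0 1;-0.58 0 0.64 0 0 0 1;-0.58 0 0.64 0 0 0 1;-0.58 0 0.64 0 0 0 1;-0.58 0 0.64 0 0 0 1;-0.58 0 0.64 0 0 0 1;-0.58 0 0.64 0 0 0 1;-0.58 0 0.64 0 0 0 1;-0.58 0 0.64 0 0.35 0 1;-0.3 0 0.3 0 0.35 0 1;0 0 0 0 0 0 1;0 0 0 0 0 0 1"}}

```text
clock: 2.7
eef_pos: [503.3, -73.5, 256.3]
tool_rot: [-1.571, -0.001, -1.299]
force: [-0.1, -0.3, 0.1]
width: 85.2
```

```bash
cat >> h.py <<'E'
from scipy.spatial.transform import Rotation as Ro
def pose(s=None):
    s=s or ctrl.read_state()
    T=np.eye(4);T[:3,:3]=Ro.from_euler('xyz',s['tool_rot']).as_matrix();T[:3,3]=s['eef_pos'];return T
def wrist(n):
    T=pose(); p=get_image('wrist'); save(p,n)
    C=T@np.array(p['T_tool_cam']); W=np.linalg.inv(C); p['R']=W[:3,:3];p['t']=W[:3,3]; return p
def st():
    s=ctrl.read_state(); print('t',round(s['clock'],2),'pos',np.round(s['eef_pos'],1),'rot deg',np.round(np.degrees(s['tool_rot']),2),'F',np.round(s['force'],2),'M',np.round(s['torque'],2),'w',round(s['width'],1)); return s
E
python3 - <<'E'
from h import *
st(); p=wrist('w1'); print(np.round(p['T_tool_cam'],2).tolist(),p['vertical_fov'])
c=[(7,-39,171),(7,39,171),(-7,-39,171),(-7,39,171)]
print(np.round(proj(p,place(505,-76,1.84,c)),1).tolist())
print([(np.round(d['position'],1).tolist(),round(d['conf'],2)) for d in nets.place_of(p,'caddy_bar')])
E
```

```text
t 2.7 pos [503.3 -73.5 256.3] rot deg [-9.003e+01 -3.000e-02 -7.441e+01] F [-0.05 -0.28  0.13] M [-0.03  0.03  0.06] w 85.2
[[1.0, 0.0, -0.0, 0.52], [0.0, -0.3, 0.95, -144.36], [0.0, -0.95, -0.3, 79.22], [0.0, 0.0, 0.0, 1.0]] 65.57620142974528
[[252.3, 145.8], [252.5, 236.8], [270.4, 145.9], [268.9, 236.8]]
[([503.5, -76.3, 162.8], 0.97)]
```

View pics/w1.png

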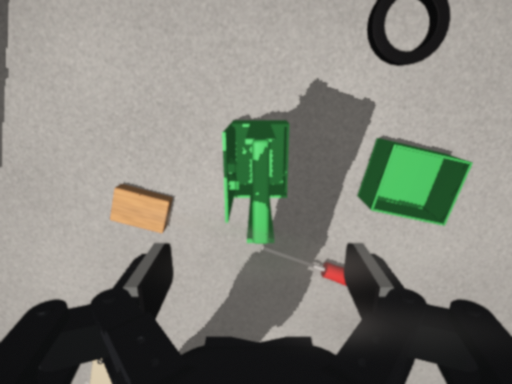

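```bash
python3 - <<'E'
import cv2
a=cv2.imread('pics/w1.png')
i=cv2.resize(a[110:255,210:305],None,fx=4,fy=4,interpolation=cv2.INTER_CUBIC);cv2.imwrite('pics/z5.png',i)
E
python3 - <<'E'
from h import *
p=wrist('w1b')
for v in [(505,-76,1.84),(505,-75,1.84),(506,-75,1.84)]:
  print(v,np.round((proj(p,place(*v,[(7,-45,171),(7,45,171),(-7,-45,171),(-7,45,171),(35,-45,125),(35,45,125),(-35,-45,38)]))-[210,110])*4+1.5).tolist())
E
```

```text
(505, -76, 1.84) [[163.0, 110.0], [167.0, 530.0], [236.0, 110.0], [232.0, 530.0], [46.0, 81.0], [59.0, 443.0], [315.0, 46.0]]
(505, -75, 1.84) [[158.0, 108.0], [162.0, 529.0], [231.0, 108.0], [227.0, 529.0], [41.0, 80.0], [55.0, 442.0], [312.0, 45.0]]
(506, -75, 1.84) [[160.0, 103.0], [163.0, 525.0], [233.0, 103.0], [229.0, 525.0], [42.0, 76.0], [56.0, 438.0], [313.0, 42.0]]
```

View pics/z5.png

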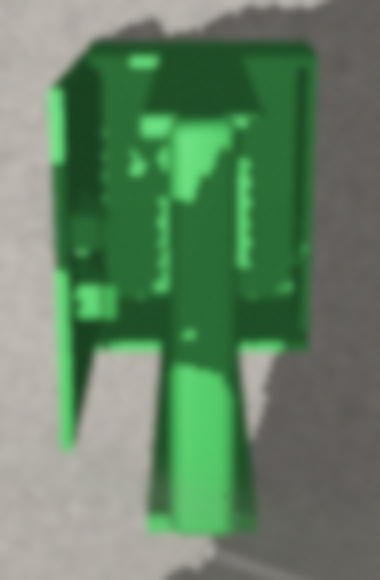

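>>> {"fn": "step_arm", "kwargs": {"moves": "0.07 0.4 0 0 0 0 1;0 0.6 0 0 0 0 1;0 0.6 0 0 0 0 1;0 0.4 0 0 0 0 1;0 0.25 0 0 0 0 1;0 0 0 0 0 0 1;0 0 0 0 0 0 1"}}

```text
clock: 3.55
eef_pos: [504.4, -77.7, 144.1]
tool_rot: [-1.571, -0.0, -1.302]
force: [1.1, 0.7, -0.2]
width: 85.3
```

Run:
```python
from h import *
st(); p=wrist('w2')
```

```text
t 3.55 pos [504.4 -77.7 144.1] rot deg [-9.000e+01 -2.000e-02 -7.458e+01] F [ 1.1   0.68 -0.24] M [ 0.02  0.01 -0.01] w 85.3
```

View pics/w2.png

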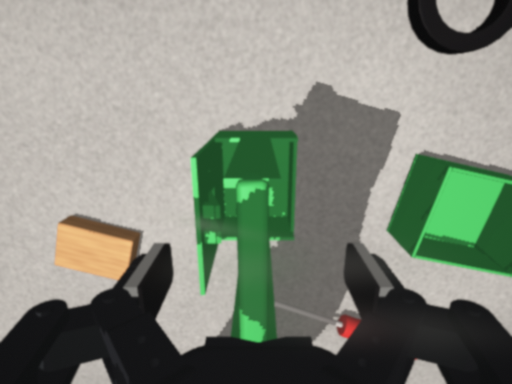

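>>> {"fn": "step_arm", "kwargs": {"moves": "0 0 0 0 0 0 0.5;0 0 0 0 0 0 0.3;0 0 0 0 0 0 0.2;0 0 0 0 0 0 0.1;0 0 0 0 0 0 0;0 0 0 0 0 0 0;0 0 0 0 0 0 0;0 0 0 0 0 0 0"}}

```text
clock: 4.4
eef_pos: [504.5, -76.5, 143.9]
tool_rot: [-1.571, 0.0, -1.3]
force: [-0.6, 0.1, 2.1]
width: 13.3
```

Run:
```python
from h import *
st(); p=wrist('w3'); t=get_image('top'); save(t,'top3')
```

```text
t 4.4 pos [504.5 -76.5 143.9] rot deg [-8.998e+01  1.000e-02 -7.448e+01] F [-0.62  0.14  2.07] M [0.23 0.07 0.02] w 13.3
```

View pics/w3.png

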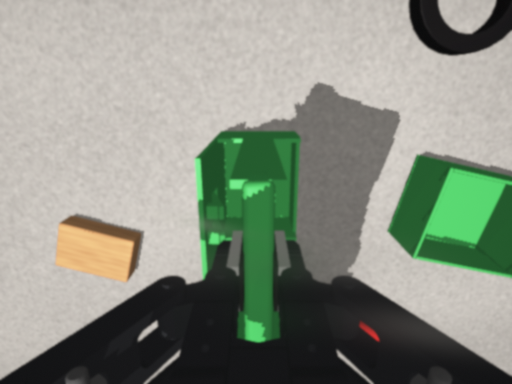

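>>> {"fn": "step_arm", "kwargs": {"moves": "0 -0.2 0 0 0 0 0;0 -0.5 0 0 0 0 0;0 -0.5 0 0 0 0 0;0 -0.5 0 0 0.4 0 0;0 -0.3 0 0 0.5 0 0;0 0 0 0 0.5 0 0;0 0 0 0 0.5 0 0;0 0 0 0 0.5 0 0;-0.4 0 0 0 0 0 0;-0.7 0 0 0 0 0 0;-0.8 0 0 0 0 0 0;-0.8 0 0 0 0 0 0;-0.8 0 0 0 0 0 0;-0.8 0 0 0 0 0 0;-0.6 0 0 0 0 0 0;-0.4 0 0 0 0 0 0;0 0 0 0 0 0 0;0 0 0 0 0 0 0;0 0 0 0 0 0 0"}}

```text
clock: 6.4
eef_pos: [509.1, 186.4, 243.9]
tool_rot: [-1.571, -0.001, -1.59]
force: [-0.1, -0.4, -0.9]
width: 13.0
```

Run:
```python
from h import *
for i in range(3): s=st(); p=get_image('scene')
w=wrist('w4'); t=get_image('top'); save(t,'top4'); save(p,'sc4')
a=p['color'][90:250,290:410];b=t['color'][140:300,70:200]
cv2.imwrite('pics/z6.png',np.hstack([cv2.resize(a,(390,520),interpolation=cv2.INTER_CUBIC),cv2.resize(b,(400,520),interpolation=cv2.INTER_CUBIC)]))
for c,q in (('w',w),('top',t),('sc',p)):
  for n in ['caddy','keyhole','caddy_bar','panel']:
    print(c,n,[(np.round(d['position'],1).tolist(),round(d['conf'],2)) for d in nets.place_of(q,n)][:1])
st()
```

```text
t 6.4 pos [509.1 186.4 243.9] rot deg [-9.001e+01 -7.000e-02 -9.111e+01] F [-0.1  -0.38 -0.89] M [-0.01 -0.08  0.03] w 13.0
t 6.45 pos [509.1 186.4 243.9] rot deg [-9.000e+01 -6.000e-02 -9.113e+01] F [-0.13 -0.35 -1.29] M [ 0.02 -0.06  0.04] w 13.1
t 6.5 pos [509.2 186.6 244. ] rot deg [-9.000e+01 -4.000e-02 -9.113e+01] F [ 0.11  0.25 -1.3 ] M [-0.   -0.04 -0.01] w 13.2
w caddy []
w keyhole [([511.3, 222.4, 176.5], 0.72)]
w caddy_bar [([506.8, 187.0, 261.9], 0.66)]
w panel [([501.7, 288.0, 0.0], 0.92)]
top caddy [([509.9, 188.5, 96.9], 0.89)]
top keyhole [([509.9, 224.0, 171.6], 0.82)]
top caddy_bar [([510.5, 185.2, 262.0], 0.86)]
top panel [([505.5, 289.6, -2.1], 0.53)]
sc caddy [([509.5, 187.0, 98.3], 0.7)]
sc keyhole [([508.5, 220.3, 177.3], 0.56)]
sc caddy_bar [([510.6, 183.3, 263.5], 0.71)]
sc panel [([501.9, 290.3, 1.8], 0.9)]
t 7.25 pos [509.  188.3 243.8] rot deg [-90.    -0.   -90.98] F [ 0.02  0.05 -1.09] M [-0.08 -0.01  0.01] w 13.0
```

View pics/w4.png

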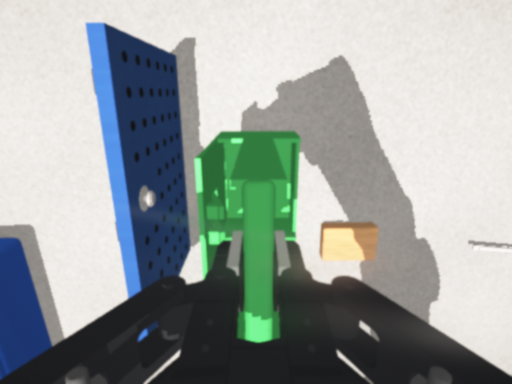

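View pics/z6.png

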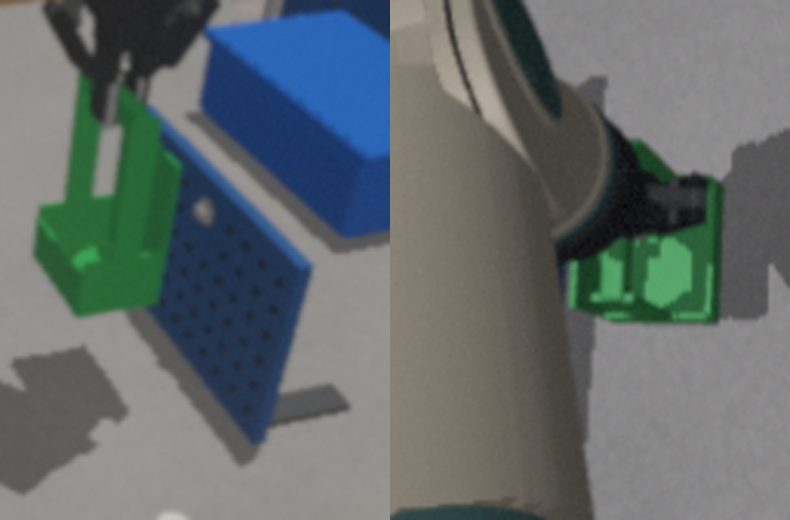

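Run:
```python
import cv2
a=cv2.imread('pics/w4.png')
cv2.imwrite('pics/z7.png',cv2.resize(a[10:160,70:220],None,fx=4,fy=4,interpolation=cv2.INTER_CUBIC))
cv2.imwrite('pics/z8.png',cv2.resize(a[150:300,70:220],None,fx=4,fy=4,interpolation=cv2.INTER_CUBIC))
```

```text
(no output)
```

View pics/z7.png

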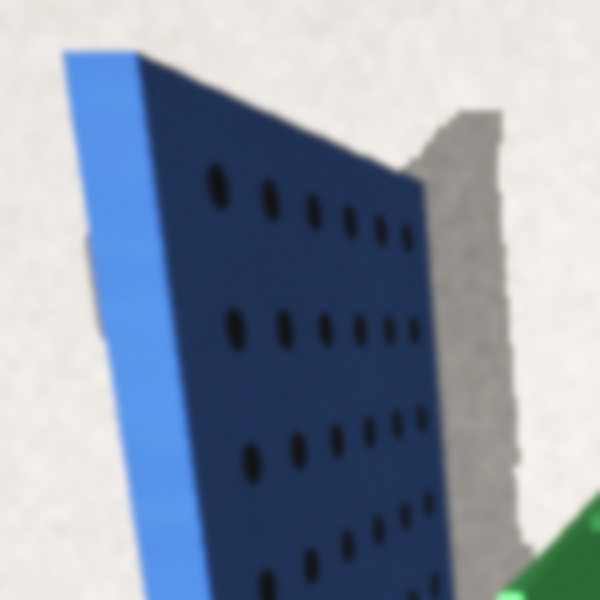

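View pics/z8.png

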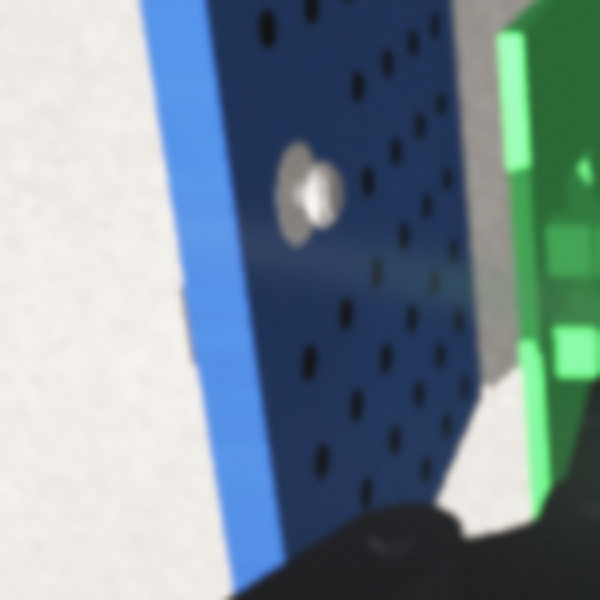

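```bash
cat > fit2.py <<'E'
from h import *
from scipy.optimize import least_squares
w=wrist('w4b'); st()
h=-0.4
C=np.array([[0,-130,175],[0,-130,0],[0,130,0]]);I=np.array([[104.25,23.25],[175.5,55],[190,247.]])+h
def r(v):
    e=proj(w,place(*v[:3],[[0,v[4],175]]))-(np.array([141.25,287.5])+h)
    b=proj(w,place(*v[:3],[[-8,0,v[3]],[0,0,v[3]]]))-(np.array([[151.25,198.75],[143.5,198.5]])+h)
    return np.r_[(proj(w,place(*v[:3],C))-I).ravel(),b.ravel(),e.ravel()]
o=least_squares(r,[505,287,1.55,146,100],loss='soft_l1');v=o.x
print(np.round(v,3),np.degrees(v[2]),np.round(r(v).reshape(-1,2),1).tolist())
# caddy in wrist: corners back top
T=pose()
I2=np.array([[70+505/4,150+32/4],[70+545/4,150+515/4]])+h
for c in [(T[0,3],T[1,3],np.radians(89.0))]:
    print(np.round(proj(w,place(*c,[[35,-45,125],[35,45,125],[32,-45,125],[-35,-45,38]],z=T[2,3]-143.9)),1).tolist(),I2.tolist())
E
python3 fit2.py
```

```text
t 7.3 pos [509.  188.3 243.8] rot deg [-90.    -0.   -90.99] F [-0.13 -1.5  -1.16] M [-0.02 -0.07  0.03] w 13.2
[503.579 287.685   1.552 147.229  69.694] 88.92665970331541 [[-0.2, -0.7], [0.5, 0.3], [0.5, 1.4], [1.0, -0.0], [-0.5, 0.2], [-0.6, 0.1]]
[[195.1, 157.4], [204.1, 293.6], [200.5, 157.4], [299.9, 135.9]] [[195.85, 157.6], [205.85, 278.35]]
```

>>> {"fn": "step_arm", "kwargs": {"moves": "-0.15 0.15 -0.03 0 0 0 0;-0.3 0.25 -0.04 0 0 0 0;-0.3 0.16 -0.04 0 0 0 0;-0.15 0 0 0 0 0 0;0 0 0 0 0 0 0;0 0 0 0 0 0 0;0 0 0 0 0 0 0"}}

```text
clock: 8.0
eef_pos: [504.6, 232.7, 216.1]
tool_rot: [-1.57, -0.0, -1.589]
force: [-0.2, -0.3, -0.8]
width: 12.7
```

Run:
```python
from h import *
F=[]
for i in range(6):
    s=ctrl.read_state(); F.append(np.r_[s['force'],s['torque'],s['eef_pos']]); p=get_image('scene')
print(np.round(np.mean(F,0),2),np.round(np.std(F,0),2)); st()
w=wrist('w5'); save(p,'sc5')
a=p['color'][90:250,290:410];b=w['color'][100:310,80:240]
cv2.imwrite('pics/z9.png',np.hstack([cv2.resize(a,(390,520),interpolation=cv2.INTER_CUBIC),cv2.resize(b,(400,525),interpolation=cv2.INTER_CUBIC)[:520]]))
```

```text
[-4.0000e-02 -1.7000e-01 -5.8000e-01 -2.0000e-02  1.0000e-02 -0.0000e+00
  5.0457e+02  2.3277e+02  2.1612e+02] [0.41 0.49 0.51 0.02 0.01 0.03 0.08 0.11 0.04]
t 8.3 pos [504.4 233.  216. ] rot deg [-89.98   0.   -91.02] F [-0.17 -1.14 -1.88] M [0.03 0.01 0.03] w 13.2
```

View pics/z9.png

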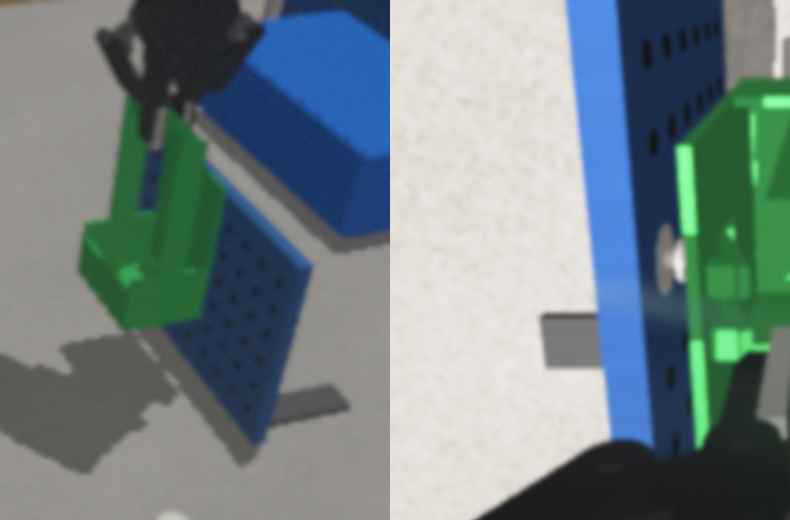

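Run:
```python
from h import *
w=wrist('w5b'); T=pose(); print(np.round(T[:3,3],1))
for y in (-3,0,3):
  for z in (72,75,78):
    print(y,z,np.round(proj(w,place(T[0,3],T[1,3],np.radians(88.98),[[35+18,y,z],[35+10,y,z],[35,-45,125]],z=T[2,3]-143.9)),1).tolist())
```

```text
[504.3 233.2 215.9]
-3 72 [[189.0, 196.9], [199.4, 196.9], [195.0, 157.4]]
-3 75 [[188.2, 198.2], [198.7, 198.2], [195.0, 157.4]]
-3 78 [[187.3, 199.5], [197.9, 199.5], [195.0, 157.4]]
0 72 [[189.3, 200.5], [199.7, 200.5], [195.0, 157.4]]
0 75 [[188.4, 201.9], [198.9, 201.9], [195.0, 157.4]]
0 78 [[187.6, 203.3], [198.2, 203.3], [195.0, 157.4]]
3 72 [[189.6, 204.1], [199.9, 204.2], [195.0, 157.4]]
3 75 [[188.7, 205.5], [199.2, 205.5], [195.0, 157.4]]
3 78 [[187.8, 207.0], [198.4, 207.0], [195.0, 157.4]]
```

>>> {"fn": "step_arm", "kwargs": {"moves": "-0.1 0 0 0 0 0 0;-0.08 0 0 0 0 0 0;-0.02 0 0 0 0 0 0;0 0 0 0 0 0 0;0 0 0 0 0 0 0"}}

```text
clock: 8.9
eef_pos: [504.4, 243.3, 215.8]
tool_rot: [-1.571, -0.0, -1.588]
force: [-0.3, 0.4, -1.1]
width: 13.1
```

```bash
cat > f.py <<'E'
from h import *
F=[]
for i in range(5):
    s=ctrl.read_state(); F.append(np.r_[s['force'],s['torque'],s['eef_pos']]); p=get_image('scene')
print(round(s['clock'],2),np.round(np.mean(F,0),2))
E
python3 f.py
```

```text
9.1 [-1.0000e-02  9.0000e-02 -9.7000e-01 -1.0000e-02 -3.0000e-02  1.0000e-02
  5.0443e+02  2.4321e+02  2.1580e+02]
```

Advance 3 mm in small steps.

>>> {"fn": "step_arm", "kwargs": {"moves": "-0.02 0 0 0 0 0 0;-0.02 0 0 0 0 0 0;-0.02 0 0 0 0 0 0;0 0 0 0 0 0 0"}}

```text
clock: 9.55
eef_pos: [504.5, 246.6, 215.8]
tool_rot: [-1.571, 0.0, -1.588]
force: [0.2, -0.5, -0.4]
width: 12.9
```

```bash
python3 f.py
```

```text
9.75 [ 1.5000e-01 -1.7000e-01 -7.9000e-01 -1.0000e-02  1.0000e-02 -0.0000e+00
  5.0446e+02  2.4643e+02  2.1581e+02]
```

>>> {"fn": "step_arm", "kwargs": {"moves": "-0.02 0 0 0 0 0 0;-0.02 0 0 0 0 0 0;0 0 0 0 0 0 0"}}

```text
clock: 10.1
eef_pos: [504.5, 248.6, 215.8]
tool_rot: [-1.571, 0.0, -1.588]
force: [-0.1, -0.0, -2.1]
width: 12.9
```

```bash
python3 f.py
```

```text
10.3 [ 2.1000e-01 -3.6000e-01 -1.0600e+00  2.0000e-02 -1.0000e-02  1.0000e-02
  5.0451e+02  2.4844e+02  2.1581e+02]
```

>>> {"fn": "step_arm", "kwargs": {"moves": "-0.02 0 0 0 0 0 0;0 0 0 0 0 0 0;-0.02 0 0 0 0 0 0;0 0 0 0 0 0 0"}}

```text
clock: 10.75
eef_pos: [504.6, 250.2, 215.8]
tool_rot: [-1.571, -0.0, -1.588]
force: [0.3, -1.0, -0.7]
width: 13.2
```

```bash
python3 f.py
```

```text
10.95 [ 4.6000e-01 -8.3000e-01 -7.6000e-01 -1.9000e-01  0.0000e+00 -0.0000e+00
  5.0456e+02  2.5018e+02  2.1581e+02]
```

>>> {"fn": "step_arm", "kwargs": {"moves": "-0.02 0 0 0 0 0 0;0 0 0 0 0 0 0"}}

```text
clock: 11.2
eef_pos: [504.5, 250.5, 215.8]
tool_rot: [-1.571, -0.001, -1.589]
force: [-1.0, -3.4, 0.3]
width: 12.8
```

```bash
python3 f.py
python3 - <<'E'
from h import *
w=wrist('w6'); p=get_image('scene')
a=p['color'][90:250,290:410];b=w['color'][100:310,80:240]
cv2.imwrite('pics/z10.png',np.hstack([cv2.resize(a,(390,520),interpolation=cv2.INTER_CUBIC),cv2.resize(b,(400,525),interpolation=cv2.INTER_CUBIC)[:520]]))
E
```

```text
11.4 [-8.0000e-01 -3.4900e+00  8.2000e-01 -8.5000e-01  8.0000e-02 -1.2000e-01
  5.0451e+02  2.5056e+02  2.1579e+02]
```

View pics/z10.png

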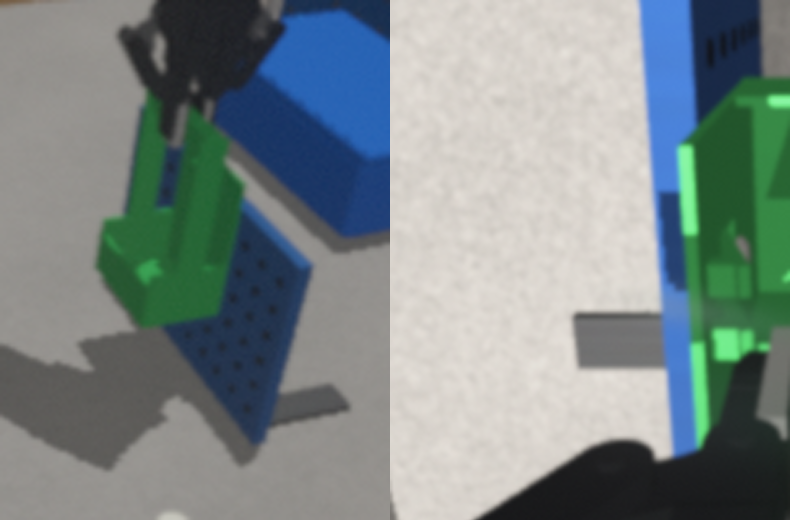

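>>> {"fn": "step_arm", "kwargs": {"moves": "0 0.04 0 0 0 0 0;0 0.04 0 0 0 0 0;0 0.04 0 0 0 0 0;0 0.04 0 0 0 0 0;0 0.04 0 0 0 0 0;0 0 0 0 0 0 0"}}

```text
clock: 12.15
eef_pos: [505.0, 250.6, 205.5]
tool_rot: [-1.57, -0.001, -1.589]
force: [0.5, -4.3, -0.7]
width: 12.9
```

```bash
python3 f.py
```

```text
12.35 [ 8.1000e-01 -4.6400e+00 -9.7000e-01 -1.2800e+00 -3.0000e-01 -1.6000e-01
  5.0500e+02  2.5065e+02  2.0550e+02]
```

>>> {"fn": "step_arm", "kwargs": {"moves": "0 0.03 0 0 0 0 0;0 0.03 0 0 0 0 0;0 0.03 0 0 0 0 0;0 0 0 0 0 0 0"}}

```text
clock: 12.8
eef_pos: [504.6, 250.6, 201.5]
tool_rot: [-1.571, -0.001, -1.589]
force: [0.3, -5.5, 3.0]
width: 13.0
```

```bash
python3 f.py
```

```text
13.0 [-7.2000e-01 -5.5500e+00  3.8500e+00 -1.3900e+00  1.7000e-01 -1.6000e-01
  5.0462e+02  2.5062e+02  2.0156e+02]
```

>>> {"fn": "step_arm", "kwargs": {"moves": "0.01 0.03 0 0 0 0 0;0 0.03 0 0 0 0 0;0 0 0 0 0 0 0"}}

```text
clock: 13.35
eef_pos: [504.6, 250.6, 198.7]
tool_rot: [-1.571, -0.0, -1.589]
force: [-0.6, -5.1, 4.2]
width: 12.8
```

```bash
python3 f.py
```

```text
13.55 [-1.0500e+00 -5.3600e+00  4.1100e+00 -1.2300e+00  2.5000e-01 -1.7000e-01
  5.0459e+02  2.5062e+02  1.9868e+02]
```

>>> {"fn": "step_arm", "kwargs": {"moves": "0 0.03 0 0 0 0 0;0 0.03 0 0 0 0 0;0 0.02 0 0 0 0 0;0 0 0 0 0 0 0"}}

```text
clock: 14.0
eef_pos: [504.6, 250.6, 195.1]
tool_rot: [-1.57, 0.0, -1.588]
force: [-2.0, -5.4, 7.0]
width: 13.2
```

```bash
python3 f.py
```

```text
14.2 [-1.6500e+00 -5.1800e+00  6.9100e+00 -1.3600e+00  4.1000e-01 -1.9000e-01
  5.0464e+02  2.5063e+02  1.9510e+02]
```

>>> {"fn": "step_arm", "kwargs": {"moves": "0 0.02 0 0 0 0 0;0 0.02 0 0 0 0 0;0 0.02 0 0 0 0 0;0 0 0 0 0 0 0"}}

```text
clock: 14.65
eef_pos: [504.6, 250.6, 192.4]
tool_rot: [-1.57, 0.0, -1.589]
force: [-2.7, -5.7, 9.1]
width: 12.6
```

```bash
python3 f.py
```

```text
14.85 [-2.1800e+00 -5.5200e+00  8.9500e+00 -1.3900e+00  5.3000e-01 -1.6000e-01
  5.0467e+02  2.5064e+02  1.9236e+02]
```

>>> {"fn": "step_arm", "kwargs": {"moves": "0 0.02 0 0 0 0 0;0 0.02 0 0 0 0 0;0 0 0 0 0 0 0"}}

```text
clock: 15.2
eef_pos: [504.7, 250.6, 190.6]
tool_rot: [-1.57, 0.0, -1.589]
force: [-2.4, -6.5, 10.0]
width: 13.0
```

```bash
python3 f.py
```

```text
15.4 [-2.1700e+00 -5.6100e+00  9.9400e+00 -1.4400e+00  6.3000e-01 -2.0000e-01
  5.0467e+02  2.5063e+02  1.9056e+02]
```

>>> {"fn": "step_arm", "kwargs": {"moves": "0 0.02 0 0 0 0 0;0 0 0 0 0 0 0"}}

```text
clock: 15.65
eef_pos: [504.7, 250.6, 189.6]
tool_rot: [-1.57, 0.0, -1.589]
force: [-2.2, -6.3, 11.0]
width: 13.0
```

```bash
python3 f.py
```

```text
15.85 [-2.5400e+00 -6.1500e+00  1.0550e+01 -1.4300e+00  6.5000e-01 -1.9000e-01
  5.0467e+02  2.5063e+02  1.8960e+02]
```

>>> {"fn": "step_arm", "kwargs": {"moves": "0 0.02 0 0 0 0 0;0 0 0 0 0 0 0"}}

```text
clock: 16.1
eef_pos: [504.7, 250.6, 188.7]
tool_rot: [-1.57, 0.0, -1.589]
force: [-2.2, -5.3, 11.0]
width: 12.9
```

```bash
python3 f.py
```

```text
16.3 [-2.4100e+00 -5.9100e+00  1.1550e+01 -1.4600e+00  7.4000e-01 -1.9000e-01
  5.0469e+02  2.5063e+02  1.8873e+02]
```

>>> {"fn": "step_arm", "kwargs": {"moves": "0 0.02 0 0 0 0 0;0 0 0 0 0 0 0"}}

```text
clock: 16.55
eef_pos: [504.7, 250.6, 187.8]
tool_rot: [-1.57, 0.0, -1.589]
force: [-3.5, -6.3, 11.6]
width: 13.2
```

```bash
python3 f.py
```

```text
16.75 [-2.7800e+00 -5.9200e+00  1.1730e+01 -1.4700e+00  7.6000e-01 -1.7000e-01
  5.0468e+02  2.5063e+02  1.8779e+02]
```

>>> {"fn": "step_arm", "kwargs": {"moves": "0 0.02 0 0 0 0 0;0 0 0 0 0 0 0"}}

```text
clock: 17.0
eef_pos: [504.7, 250.6, 186.9]
tool_rot: [-1.57, 0.0, -1.589]
force: [-2.4, -7.0, 12.7]
width: 12.9
```

```bash
python3 f.py;  python3 - <<'E'
from h import *
w=wrist('w7'); p=get_image('scene')
a=p['color'][90:250,290:410];b=w['color'][100:310,80:240]
cv2.imwrite('pics/z11.png',np.hstack([cv2.resize(a,(390,520),interpolation=cv2.INTER_CUBIC),cv2.resize(b,(400,525),interpolation=cv2.INTER_CUBIC)[:520]]))
E
```

```text
17.2 [-2.8200e+00 -5.7900e+00  1.2720e+01 -1.4900e+00  8.2000e-01 -1.8000e-01
  5.0467e+02  2.5063e+02  1.8688e+02]
```

View pics/z11.png

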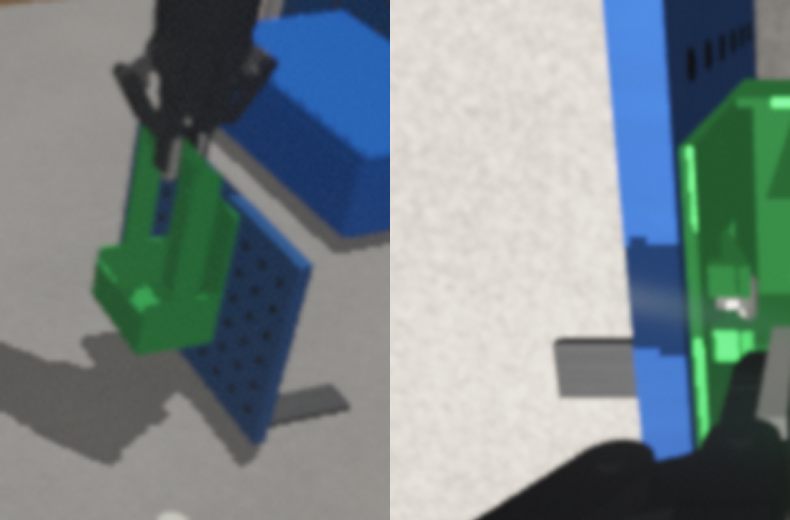

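>>> {"fn": "step_arm", "kwargs": {"moves": "0 0.02 0 0 0 0 0;0 0 0 0 0 0 0"}}

```text
clock: 17.55
eef_pos: [504.8, 250.6, 186.5]
tool_rot: [-1.57, 0.0, -1.589]
force: [-4.9, -7.2, 17.0]
width: 13.5
```

```bash
python3 f.py;  python3 - <<'E'
from h import *
w=wrist('w8'); p=get_image('scene'); T=pose()
for y in (-3,0,3):
  for z in (75,95,101,104):
    print(y,z,np.round((proj(w,place(T[0,3],T[1,3],np.radians(88.98),[[22,y,z],[27,y,z],[35,-45,125]],z=T[2,3]-143.9))-[80,100])*2.5).tolist())
E
```

```text
17.75 [-3.9900e+00 -6.4500e+00  1.6790e+01 -1.6400e+00  1.0700e+00 -1.8000e-01
  5.0476e+02  2.5063e+02  1.8648e+02]
-3 75 [[373.0, 246.0], [356.0, 246.0], [288.0, 144.0]]
-3 95 [[366.0, 270.0], [348.0, 270.0], [288.0, 144.0]]
-3 101 [[364.0, 278.0], [345.0, 278.0], [288.0, 144.0]]
-3 104 [[362.0, 282.0], [344.0, 282.0], [288.0, 144.0]]
0 75 [[373.0, 255.0], [357.0, 255.0], [288.0, 144.0]]
0 95 [[366.0, 280.0], [348.0, 280.0], [288.0, 144.0]]
0 101 [[364.0, 288.0], [346.0, 288.0], [288.0, 144.0]]
0 104 [[363.0, 293.0], [344.0, 293.0], [288.0, 144.0]]
3 75 [[373.0, 264.0], [357.0, 264.0], [288.0, 144.0]]
3 95 [[367.0, 290.0], [349.0, 290.0], [288.0, 144.0]]
3 101 [[364.0, 298.0], [346.0, 298.0], [288.0, 144.0]]
3 104 [[363.0, 303.0], [345.0, 303.0], [288.0, 144.0]]
```

>>> {"fn": "step_arm", "kwargs": {"moves": "0.01 -0.02 -0.01 0 0 0 0;0 -0.01 0 0 0 0 0;0 0 0 0 0 0 0"}}

```text
clock: 18.2
eef_pos: [504.6, 250.6, 186.6]
tool_rot: [-1.57, 0.001, -1.588]
force: [-0.7, -4.3, 7.7]
width: 12.8
```

```bash
python3 f.py
```

```text
18.4 [-1.0000e+00 -4.6300e+00  8.1200e+00 -1.1700e+00  3.5000e-01 -1.9000e-01
  5.0455e+02  2.5063e+02  1.8661e+02]
```

Now release gently: partial opening, still just clear of the bar.

>>> {"fn": "step_arm", "kwargs": {"moves": "0 0 0 0 0 0 0.25;0 0 0 0 0 0 0.3;0 0 0 0 0 0 0.4;0 0 0 0 0 0 0.4;0 0 0 0 0 0 0.4"}}

```text
clock: 18.95
eef_pos: [504.0, 250.8, 185.7]
tool_rot: [-1.571, 0.0, -1.588]
force: [-0.6, -0.2, -0.6]
width: 33.9
```

```bash
python3 f.py;  python3 - <<'E'
from h import *
w=wrist('w9'); st()
E
```

```text
19.15 [-1.3000e-01 -7.0000e-02 -2.1000e-01 -1.0000e-02 -2.0000e-02 -1.0000e-02
  5.0403e+02  2.5056e+02  1.8574e+02]
t 19.25 pos [504.1 250.4 185.8] rot deg [-89.99   0.   -90.99] F [-0.07 -0.36  0.62] M [-0.03 -0.04 -0.01] w 34.5
```

View pics/w9.png

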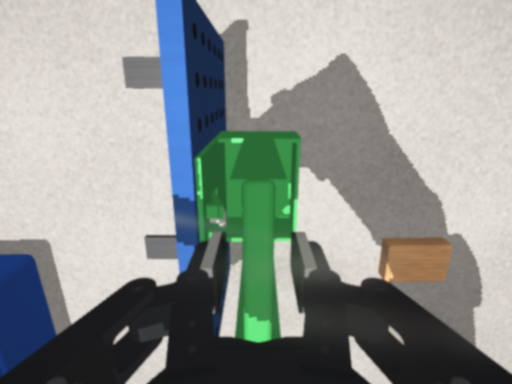

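>>> {"fn": "step_arm", "kwargs": {"moves": "0 -0.1 0 0 0 0 0.4;0 -0.2 0 0 0 0 0.4;0 -0.4 0 0 0 0 0.4;0 -0.5 0 0 0 0 0.4;0 -0.5 0 0 0 0 0.4;0 -0.4 0 0 0 0 0.4;0.4 0 0 0 0 0 0.4;0.7 0 0 0 0 0 0.4;0.7 0 0 0 0 0 0.4;0.7 0 0 0 0 0 0.4;0.4 0 0 0 0 0 0.4;0 0 0 0 0 0 0.4;0 0 0 0 0 0 0.4"}}

```text
clock: 20.55
eef_pos: [501.8, 106.0, 291.6]
tool_rot: [-1.57, 0.001, -1.588]
force: [0.6, -0.0, -0.3]
width: 34.3
```

Run:
```python
from h import *
st(); w=wrist('w10'); p=get_image('scene'); t=get_image('top'); save(p,'sc10'); save(t,'top10')
for c,q in (('w',w),('top',t),('sc',p)):
  for n in ['caddy','keyhole','caddy_bar','panel']:
    try: print(c,n,[(np.round(d['position'],1).tolist(),round(d['conf'],2)) for d in nets.place_of(q,n)][:1])
    except Exception as e: print(e)
a=p['color'][90:250,290:410]
cv2.imwrite('pics/z12.png',np.hstack([cv2.resize(a,(390,520),interpolation=cv2.INTER_CUBIC),cv2.resize(w['color'][50:300,0:200],(400,520),interpolation=cv2.INTER_CUBIC)]))
```

```text
t 20.55 pos [501.8 106.  291.6] rot deg [-8.993e+01  7.000e-02 -9.101e+01] F [ 0.59 -0.01 -0.26] M [0.03 0.01 0.03] w 34.3
w caddy [([502.8, 252.8, 43.5], 0.67)]
w keyhole [([502.7, 287.5, 120.4], 0.76)]
w caddy_bar [([502.5, 252.8, 205.1], 0.76)]
w panel []
top caddy []
top keyhole []
top caddy_bar []
top panel []
sc caddy [([503.6, 249.2, 39.9], 0.88)]
sc keyhole [([507.0, 286.5, 120.0], 0.81)]
sc caddy_bar [([502.1, 249.9, 201.1], 0.86)]
sc panel [([503.8, 288.4, 1.2], 0.63)]
```

View pics/z12.png

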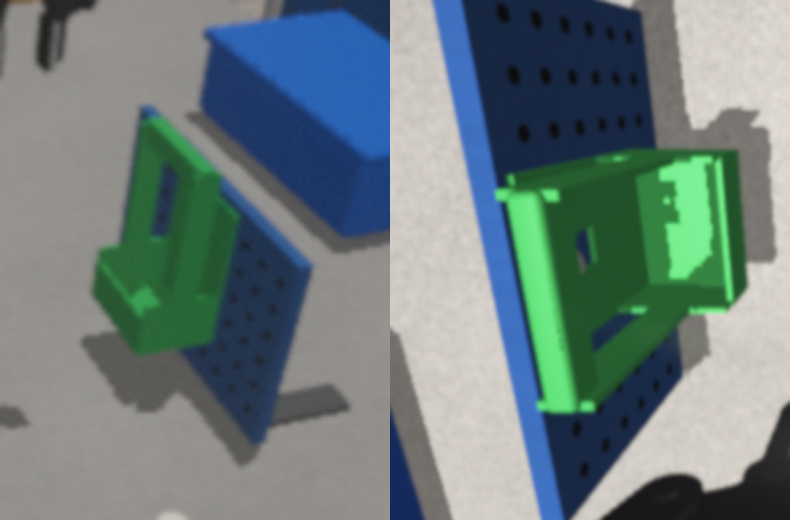

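View pics/top10.png

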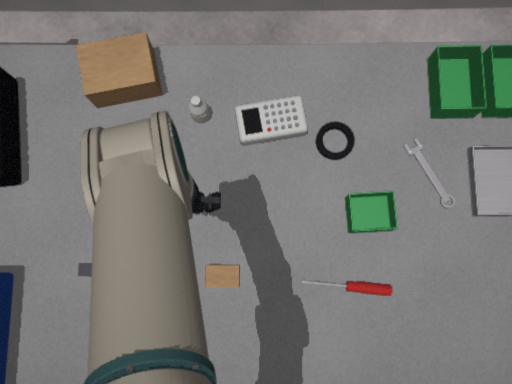

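Run:
```python
from h import *
print(ctrl.finish_job())
```

```text
the job is handed in; nothing more can be done
None
```

The green caddy is hanging on the panel's stud, released, and the job is handed in at about 21 s of the 64 s allowed. No verdict was reported, and I could not read the stud joint value directly.

- **Grip and approach:** I gripped the carry bar from above (13 mm opening), lifted the caddy and turned it square to the panel. I took its alignment with the stud from the wrist camera.
- **Onto the stud:** Feeling in 1 mm steps, the keyhole went over the stud's head at the first try. The back came up against the panel at about 3.5 N.
- **Pull down:** I drew it down about 29 mm in small steps. The force rose steadily to about 13 N, then jumped to about 17 N as the travel stalled, which I took as the slot end. I eased off there and opened the fingers.

**Last checks**
- After release, the force on the tool was near zero and the arm was well clear.
- The pictures show the caddy upright and flush against the panel. Its underside is about 40–44 mm above the bench, and it has not visibly moved since before release.
- The bystanders look unmoved in the top view.

**Disagreements**
- My picture estimates put the stud at 146–147 mm, while feeling it gave about 144 mm, so the pull was 3 mm longer than the nominal 26 mm.
- The networks' caddy positions differed by up to 4 mm between cameras.
- The arm blocked the top camera's view of the caddy at the end, so that camera could not confirm its place.

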